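Find the tired spring on the sieve shaker

TASK

One of the three springs under the sieve plate of this pigment shaker has gone soft. Press the rubber pads with your fingertips to find the softest one, then push that mount's red tag down flat to mark it for replacement and take your hand away. Leave the other two tags standing up, and do not pick up or shift the clamp nuts, the glass muller or the sieve.

Things in the scene. Friction and masses are not known exactly. Their poses are not given: they have to be found in the camera images.
- shaker: Bench sieve shaker, sieve plate off: fixed grey casting 290 x 300 mm, deck 70 mm above the bench. Origin: centre of its underside; panel faces its -x. Three like spring mounts stand on the deck at x, y = (-45, 0), (75, 85), (75, -85) mm, all turned the same way as the shaker. Copper coil at (40, 0), 64 mm across, top 39 mm above the deck; studs 28 mm high at (-55, +-128).
- pad_a (a joint): Pad of one of the three mounts, which one is not told: black round rubber disc on an open coil spring, 44 mm across, centred on its mount, top 64 mm above the deck. Joint, m: pressed depth, 0 at rest, 0.014 at the stop; springs back. It starts to give at about 1.5 N; then sound springs take over 1 N per mm, the tired one about 0.5 N per mm.
- tag_a (a joint): Red tag of the mount of pad_a, white stripe near the end; 42 long, 26 wide, 2.5 mm thick. Hinge: along the shaker's y, 34 mm to -x of the mount's centre, 27 mm above the deck. Joint, rad: 0 = up, pointing to -x, tipped 31 degrees above level; 0.55 = flat, level, on its stop. Starts 0 to 0.08. Stiff hinge, stays where left; 2 to 4 N down near its end (at 0: 36 mm out from and 22 above the hinge) moves it.
- pad_b (a joint): Pad of one of the three mounts, which one is not told: black round rubber disc on an open coil spring, 44 mm across, centred on its mount, top 64 mm above the deck. Joint, m: pressed depth, 0 at rest, 0.014 at the stop; springs back. It starts to give at about 1.5 N; then sound springs take over 1 N per mm, the tired one about 0.5 N per mm.
- tag_b (a joint): Red tag of the mount of pad_b, white stripe near the end; 42 long, 26 wide, 2.5 mm thick. Hinge: along the shaker's y, 34 mm to -x of the mount's centre, 27 mm above the deck. Joint, rad: 0 = up, pointing to -x, tipped 31 degrees above level; 0.55 = flat, level, on its stop. Starts 0 to 0.08. Stiff hinge, stays where left; 2 to 4 N down near its end (at 0: 36 mm out from and 22 above the hinge) moves it.
- pad_c (a joint): Pad of one of the three mounts, which one is not told: black round rubber disc on an open coil spring, 44 mm across, centred on its mount, top 64 mm above the deck. Joint, m: pressed depth, 0 at rest, 0.014 at the stop; springs back. It starts to give at about 1.5 N; then sound springs take over 1 N per mm, the tired one about 0.5 N per mm.
- tag_c (a joint): Red tag of the mount of pad_c, white stripe near the end; 42 long, 26 wide, 2.5 mm thick. Hinge: along the shaker's y, 34 mm to -x of the mount's centre, 27 mm above the deck. Joint, rad: 0 = up, pointing to -x, tipped 31 degrees above level; 0.55 = flat, level, on its stop. Starts 0 to 0.08. Stiff hinge, stays where left; 2 to 4 N down near its end (at 0: 36 mm out from and 22 above the hinge) moves it.
- clamp_nut_1: Loose black six-lobed clamp nut, 42 mm across, 26 mm high, standing on the deck's front part beside the front tag. Origin: centre of its underside. To be left alone.
- clamp_nut_2: Loose black six-lobed clamp nut, 42 mm across, 26 mm high, standing on the deck's front part beside the front tag. Origin: centre of its underside. To be left alone.
- muller: Loose pale glass muller standing on the bench to the left of the shaker, foot 72 mm across, 107 mm high. Origin: centre of its underside. To be left alone.
- sieve: Loose round brass sieve on the bench to the right of the shaker, 100 mm across, 40 mm high. Origin: centre of its underside. To be left alone.

How it is judged (in metres and radians):
On the way, in this order (a step that is already met when the one before it is completed fails the run):
1. the softest pad has been pressed in by more than 3 mm, before its tag is pushed down (value of joint pad_b above 0.003 m), for 0.05 s.
2. the softest mount's tag is pushed down flat (value of joint tag_b above 0.45 rad), for 0.2 s.
At the end, for the whole second after the job is handed in: The tag of the softest mount lies flat (joint above 0.45 rad, within 6 degrees of its stop), the other two tags still stand (below 0.22 rad), all pads have sprung back (within 2 mm), and the nuts, muller and sieve rest within 20 mm of where they were (value of joint tag_b above 0.45 rad and value of joint each of tag_a, tag_c below 0.22 rad and value of joint each of pad_a, pad_b, pad_c below 0.002 m and distance of each of clamp_nut_1, clamp_nut_2, muller, sieve from where it was at the start of the episode below 0.02 m and linear speed of each of clamp_nut_1, clamp_nut_2, muller, sieve below 0.02 m/s); the robot touches nothing.
It fails at once if the tag of a sound mount is pushed down (past 0.25 rad) (value of joint any of tag_a, tag_c above 0.25 rad).
It fails at once if a clamp nut, the muller or the sieve is lifted or shifted by more than 20 mm, or tipped over (distance of any of clamp_nut_1, clamp_nut_2, muller, sieve from where it was at the start of the episode above 0.02 m or angle between any of clamp_nut_1, clamp_nut_2, muller, sieve's own z axis and vertical above 0.4 rad).
It also fails if it takes over 45 s, if anything falls off the work surface, if the arm or the gripper's body presses on something with over 40 N, if the wrist force passes 120 N, or if a joint passes its speed limit or range.

ROBOT

A 6-joint arm with a two-finger parallel gripper is mounted at the origin on the work surface. World frame = base frame: x ahead of the robot, y to its left, z up, the work surface at z = 0. Lengths are in m, angles in degrees, forces in N, time in s.
With the tool pointing down it reaches from about 0.35 to 0.875 m from the base axis. Payload 4.2 kg.
Tool frame: the origin (TCP) lies where the fingers leave the gripper's body, on its centre line; the fingertips stand 70 mm ahead of it and the grasp point (between the pads) lies 51 mm ahead of it; z points along the fingers, y is the direction in which the jaws open and shut (so a half turn about z gives the same grasp; the last joint's range is limited). The gripper opens to 87 mm and grips with 3 to 60 N. Pads are 19 mm wide; open, the fingers measure 117 mm over their backs; the gripper's body (75 mm by 190 mm) begins 51 mm behind the grasp point.
Start: joints at [-51.646, 22.042, 0.453, 0, -68.411, -14.817], TCP at [0.25, -0.573, 0.292] pointing down, gripper open.
Joint ranges: [-179.83, 179.83], [-69.29, 118.12], [-61.27, 80.66], [-181.25, 117.63], [-171.15, -9.14], [-177.46, 177.46]. Speed limits (degrees/s): [159.86, 159.86, 180, 180, 180, 180].

INTERFACE

Orientations are given as a 3x3 rotation matrix whose columns are the frame's x, y, z axes.
In Python, from station import sense, capture, camera_model, finish_job gives the robot as it stands.
- The arm moves only by the shell command python3 -m inch 'ROWS'. ROWS is JSON, a list of rows, each an object with "hand": the closure, from 0 (fully open) to 1 (shut); "slide": the shift along the world's x, y, z in cm, a list of three; "yaw": the turn about the world's z in rad. A call has 1 to 10 rows; each row is the pose to reach, as a shift and turn from the pose commanded when the call began; what a row does not reach only later rows make up. A row lasts 1/8 s, in which the tool goes at most 62.5 mm and 10.7 degrees, less where a joint would pass 70% of its speed; a pose out of reach is approached as far as the arm can. A call with a gripper value outside its range is refused whole. The fingers move at their own pace and stop on an object; the grip force is fixed at half the most. Time passes only in rows, so rows that repeat a pose let the fingers close. It gives the time, the measured TCP pose, the force and the opening at its end, in the units of the state.
- sense(): the state, without advancing time (a new reading comes with each control period).
- capture(name): name is "side" or "top" or "wrist"; returns the picture (400x640x3 uint8, blue, green, red); there is no depth.
- camera_model(name): a dict with "mtx" (3x3 intrinsics, pixels), "k1" (the pictures are not rectified: a ray, as slopes to the right and down, at radius r is drawn at 1 + k1 r^2 times it, then the intrinsics apply), "xyz" and "orientation" of the camera in the world; the wrist camera has in their place "tool_from_camera" (4x4, takes a point from camera to tool coordinates, whose origin is the TCP and whose axes are the flange's). Camera axes: x right, y up, looking along -z (the intrinsics and any distortion apply to the point x, -y, -z); pixel columns grow to the right and rows downward; lengths in m; the calibration is good to about 2 mm. A picture is of the moment at which its call begins: read the wrist's pose just before it. camera_model takes no time and is no camera call.
- finish_job(): hands the job in, once; it reports no verdict.
The state is a dict: "time_s": time; "joints": joint angles; "joint_velocities": joint speeds; "effort": joint torques, N m; "tcp_pos": TCP position; "ee_rot": TCP orientation; "wrist_force": force on the tool from outside, world axes, zero at the start; "moment": the same for the moment, N m; "gripper_width": opening from 0.0 (shut) to 1.0 (fully open).
Only numpy, scipy, OpenCV 4.12 (cv2) and the standard library are available. Lean on these libraries where they do the work, as an engineer would, in place of code of your own. Each camera call takes 0.05 s, during which the arm holds its last target. There are 200 camera calls.

## Working session

There is one attempt and no reset: what is moved stays moved. The work goes in short steps, Python scripts to look and compute and a shell command to move; the robot and the scene stay as the last step left them, time stands still between calls to the robot, and variables do not carry over. Pictures are saved under pics/ and viewed, about 8 in all and at most 12, crops included, and the job is handed in when it is done.

```bash
ls; mkdir -p pics
python3 - <<'E'
from station import *
import cv2,numpy as np
a=capture("top");b=capture("side")
cv2.imwrite("pics/top.png",a);cv2.imwrite("pics/side.png",b)
cv2.imwrite("pics/both.png",cv2.resize(np.vstack([a,b]),(480,600)) if 0 else a)
for c in("top","side","wrist"):print(c,camera_model(c))
print(sense())
E
```

```text
pics
top {'mtx': array([[422.94663083,   0.        , 318.89301646],
       [  0.        , 422.94663083, 200.54240706],
       [  0.        ,   0.        ,   1.        ]]), 'k1': -0.06520638375899233, 'xyz': array([0.47509485, 0.05373639, 0.95412928]), 'orientation': array([[-0.02260611,  0.99198528, -0.12431483],
       [-0.99948946, -0.01961667,  0.02521926],
       [ 0.02257849,  0.12482147,  0.99192228]])}
side {'mtx': array([[427.91743316,   0.        , 316.56987566],
       [  0.        , 427.91743316, 195.50618706],
       [  0.        ,   0.        ,   1.        ]]), 'k1': -0.07908957789494996, 'xyz': array([0.34335373, 0.81129377, 0.77022464]), 'orientation': array([[-0.96517938,  0.15701505, -0.20922485],
       [-0.26124327, -0.61967282,  0.74010644],
       [-0.0134431 ,  0.76899406,  0.63911456]])}
wrist {'mtx': array([[304.99128274,   0.        , 316.89191736],
       [  0.        , 304.99128274, 199.68928944],
       [  0.        ,   0.        ,   1.        ]]), 'k1': -0.04327896148951909, 'tool_from_camera': array([[-7.81297673e-04,  9.56963874e-01,  2.90206018e-01,
  
[... 375 characters left out ...]
0e-02,
       -6.84121761e+01, -1.48152681e+01]), 'joint_velocities': array([-0.10137222, -0.01174902,  0.07588262,  0.1515892 ,  0.00479114,
       -0.04092749]), 'effort': array([-3.17901686e-04, -3.91689849e+01,  1.87935609e+01,  4.23188522e+00,
        1.34853183e-02, -7.39437814e-05]), 'tcp_pos': array([ 0.24945637, -0.57262424,  0.29126934]), 'ee_rot': array([[-9.16846300e-01, -3.99239334e-01, -9.03176789e-04],
       [-3.99240336e-01,  9.16844622e-01,  1.75900202e-03],
       [ 1.25809988e-04,  1.97331910e-03, -9.99998045e-01]]), 'wrist_force': array([-1.14109363,  0.22941961, -0.03311482]), 'moment': array([-0.02875005,  0.04276987, -0.02549702]), 'gripper_width': 0.9986885611862473}
```

View pics/top.png

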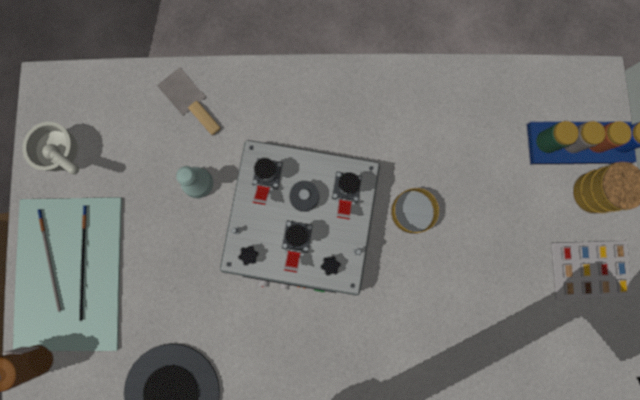

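View pics/side.png

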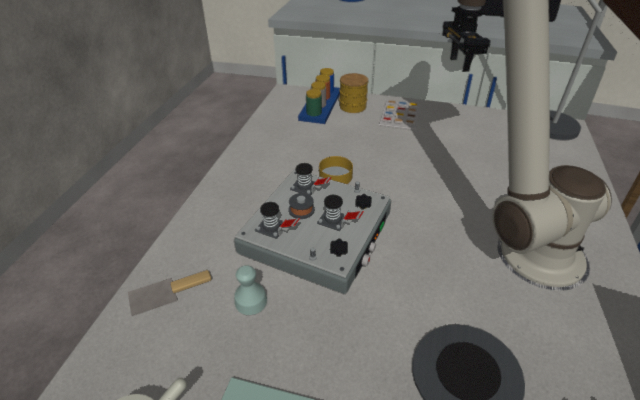

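The top view shows pads at about (266,169), (348,183) and (297,235), with red tags just below each (toward −x). Nuts are at (249,255) and (331,265), the muller at (195,181), the sieve at (415,210). In the side view the pads are at (304,170), (270,212) and (333,203), with the tags to their right.

```bash
cat > h.py <<'E'
import numpy as np,cv2
from station import *
def ray(c,px,tcp=None,R=None):
    m=camera_model(c);K=m['mtx']
    p=cv2.undistortPoints(np.array([[px]],float),K,np.array([m['k1'],0,0,0.]))[0,0]
    d=np.array([p[0],-p[1],-1.])
    if c=='wrist':
        T=m['tool_from_camera'];return tcp+R@T[:3,3],R@T[:3,:3]@d
    return m['xyz'],m['orientation']@d
def plane(r,z): o,d=r;return o+d*(z-o[2])/d[2]
def tri(r1,r2):
    (a,u),(b,v)=r1,r2
    s=np.linalg.lstsq(np.c_[u,-v],b-a,rcond=None)[0]
    p,q=a+s[0]*u,b+s[1]*v
    return (p+q)/2,np.linalg.norm(p-q)
def blobs(mask,mn,mx=1e9):
    n,l,s,c=cv2.connectedComponentsWithStats(mask.astype(np.uint8))
    return [(c[i].round(1),int(s[i,4])) for i in range(1,n) if mn<s[i,4]<mx]
def red(im):
    b,g,r=[im[...,i].astype(int) for i in range(3)];return (r>90)&(r>2*g)&(r>2*b)
E
python3 - <<'E'
from h import *
t=cv2.imread('pics/top.png');s=cv2.imread('pics/side.png')
def roi(m,x0,x1,y0,y1):
    o=np.zeros_like(m);o[y0:y1,x0:x1]=m[y0:y1,x0:x1];return o
rt=blobs(roi(red(t),225,380,140,290),30);rs=blobs(roi(red(s),240,390,160,240),15)
print(rt,rs)
for a in rt:
  for b in rs:
    p,e=tri(ray('top',a[0]),ray('side',b[0]))
    if e<.012: print(a[0],b[0],p.round(4),round(e,4))
dt=blobs(roi(t.max(2)<45,225,380,140,290),60);print(dt)
for a in dt: print(a[0],plane(ray('top',a[0]),.134).round(4))
cs=[plane(ray('top',p),.07).round(4) for p in[(247,141),(380,160),(358,294),(221,271)]];print(cs,np.mean(cs,0))
print([np.linalg.norm(cs[i]-cs[i-1]).round(3) for i in range(4)])
for n,p,z in(('muller',(195,181),.0),('sieve',(415,210),.04)):print(n,plane(ray('top',p),z))
cv2.imwrite('pics/c.png',np.hstack([cv2.resize(t[135:300,215:385],None,fx=2.3,fy=2.3,interpolation=2),cv2.resize(s[155:290,230:395],None,fx=2.3,fy=2.3,interpolation=2)[:379] if 0 else cv2.resize(s[135:300,225:395],None,fx=2.3,fy=2.3,interpolation=2)]))
E
```

```text
[(array([261.7, 192.4]), 146), (array([344.4, 206.7]), 146), (array([292.3, 258.7]), 165)] [(array([319.8, 181.2]), 52), (array([351. , 215.3]), 80), (array([287.1, 222.8]), 71)]
[261.7 192.4] [287.1 222.8] [0.6012 0.148  0.1023] 0.0008
[344.4 206.7] [319.8 181.2] [ 0.5686 -0.0194  0.1022] 0.0007
[292.3 258.7] [351.  215.3] [0.466  0.0878 0.1027] 0.0001
[(array([266.5, 168.9]), 381), (array([349.2, 183. ]), 342), (array([296.9, 235.1]), 403), (array([248.5, 255. ]), 206), (array([330.6, 265.1]), 203)]
[266.5 168.9] [0.6428 0.1347 0.134 ]
[349.2 183. ] [ 0.6115 -0.0276  0.134 ]
[296.9 235.1] [0.5114 0.0769 0.134 ]
[248.5 255. ] [0.4751 0.1706 0.134 ]
[330.6 265.1] [0.4524 0.0132 0.134 ]
[array([0.7176, 0.1825, 0.07  ]), array([ 0.6709, -0.1018,  0.07  ]), array([ 0.3901, -0.045 ,  0.07  ]), array([0.4433, 0.2367, 0.07  ])] [0.555475 0.0681   0.07    ]
[np.float64(0.28), np.float64(0.288), np.float64(0.286), np.float64(0.287)]
muller [0.64527992 0.31164666 0.        ]
sieve [ 0.56460918 -0.17967466  0.04      ]
```

View pics/c.png

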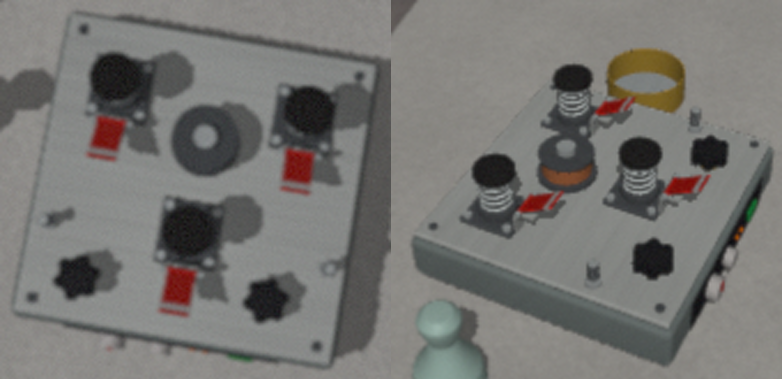

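```bash
python3 -m inch '[{"hand":1,"slide":[6,6,0],"yaw":-0.1},{"hand":1,"slide":[10,12,0],"yaw":-0.2},{"hand":1,"slide":[13,17,0],"yaw":-0.3},{"hand":1,"slide":[16,22,0],"yaw":-0.4},{"hand":1,"slide":[19,27,0],"yaw":-0.5},{"hand":1,"slide":[22,32,0],"yaw":-0.6},{"hand":1,"slide":[25,37,0],"yaw":-0.6},{"hand":1,"slide":[28,42,0],"yaw":-0.6},{"hand":1,"slide":[28,45,0],"yaw":-0.6},{"hand":1,"slide":[28,45,0],"yaw":-0.6}]'
python3 - <<'E'
from h import *
s=sense();print(s['tcp_pos'],s['ee_rot'].round(3),s['wrist_force'],s['time_s'])
a=capture('wrist');cv2.imwrite('pics/w1.png',a);np.savez('w1.npz',p=s['tcp_pos'],R=s['ee_rot'])
E
```

```text
time_s: 1.35
tcp_pos: [0.5298, -0.1208, 0.2917]
ee_rot: [[-0.983, 0.184, -0.001], [0.184, 0.983, 0.0], [0.001, 0.0, -1.0]]
wrist_force: [0.4, -0.2, -0.4]
gripper_width: 0.02
[ 0.52984335 -0.12079474  0.29172869] [[-0.983  0.184 -0.001]
 [ 0.184  0.983  0.   ]
 [ 0.001  0.    -1.   ]] [ 0.40957347 -0.23996826 -0.35214004] 1.35
```

View pics/w1.png

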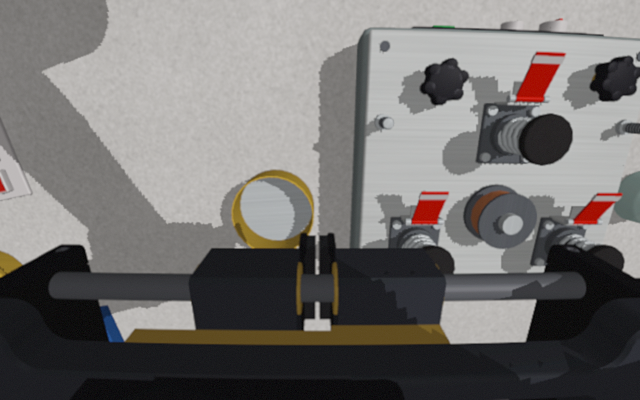

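The wrist view shows the front pad disc at (545,140), its tag's end at about (549,57), and the rear-right tag at (430,207).

Run:
```python
from h import *
d=np.load('w1.npz');w=cv2.imread('pics/w1.png');r=lambda p:ray('wrist',p,d['p'],d['R'])
print('pad',plane(r((545,140)),.134),tri(r((545,140)),ray('top',(296.9,235.1))))
for px,q in(((549,57),None),((444,81),.096),((614,79),.096)):print(px,plane(r(px),q or .119))
for b in blobs(red(w),200):
  print(b,[(x[0].round(4),round(x[1],4)) for x in [tri(r(b[0]),ray('top',p)) for p in((261.7,192.4),(344.4,206.7),(292.3,258.7))] if x[1]<.015])
x=np.array([.982,-.191,0]);y=np.array([.191,.982,0])
c=np.array([.466,.0878,0])+.0486*x+.045*x
for n,o in(('F',(-45,0)),('RL',(75,85)),('RR',(75,-85))):
  m=c+x*o[0]/1e3+y*o[1]/1e3;print(n,m.round(4),'tag end',(m-.070*x).round(4))
```

```text
pad [0.51013734 0.07550192 0.134     ] (array([0.51108709, 0.07711636, 0.13164515]), np.float64(0.0008223424106662273))
(549, 57) [0.44529619 0.08925237 0.119     ]
(444, 81) [0.44931126 0.00998748 0.096     ]
(614, 79) [0.47346775 0.16951472 0.096     ]
(array([536.3,  82.3]), 1045) [(array([0.4651, 0.0878, 0.1053]), np.float64(0.0018))]
(array([427.3, 211.5]), 615) [(array([ 0.5673, -0.0187,  0.1043]), np.float64(0.0018))]
(array([591.9, 212.3]), 527) [(array([0.5998, 0.148 , 0.1046]), np.float64(0.0015))]
F [0.5137 0.0785 0.    ] tag end [0.445  0.0919 0.    ]
RL [0.6478 0.1391 0.    ] tag end [0.5791 0.1524 0.    ]
RR [ 0.6153 -0.0279  0.    ] tag end [ 0.5466 -0.0145  0.    ]
```

Pad height measures 0.132 (expected 0.134), spacings agree. I'll press the rear-right pad first.

```bash
python3 -m inch '[{"hand":1,"slide":[4.2,4.8,0],"yaw":0},{"hand":1,"slide":[8.3,9.5,0],"yaw":0},{"hand":1,"slide":[8.3,9.5,-4],"yaw":0},{"hand":1,"slide":[8.3,9.5,-7.5],"yaw":0},{"hand":1,"slide":[8.3,9.5,-7.5],"yaw":0},{"hand":1,"slide":[8.3,9.5,-7.5],"yaw":0},{"hand":1,"slide":[8.3,9.5,-7.5],"yaw":0}]'
python3 -m inch '[{"hand":1,"slide":[0,0,-0.6],"yaw":0},{"hand":1,"slide":[0,0,-1.2],"yaw":0},{"hand":1,"slide":[0,0,-1.6],"yaw":0},{"hand":1,"slide":[0,0,-1.6],"yaw":0},{"hand":1,"slide":[0,0,-1.6],"yaw":0},{"hand":1,"slide":[0,0,-1.6],"yaw":0}]'
python3 -m inch '[{"hand":1,"slide":[0,0,-0.2],"yaw":0},{"hand":1,"slide":[0,0,-0.4],"yaw":0},{"hand":1,"slide":[0,0,-0.4],"yaw":0},{"hand":1,"slide":[0,0,-0.4],"yaw":0},{"hand":1,"slide":[0,0,-0.4],"yaw":0}]'
```

```text
time_s: 2.28
tcp_pos: [0.6134, -0.0285, 0.2194]
ee_rot: [[-0.982, 0.189, 0.004], [0.189, 0.982, 0.0], [-0.004, 0.001, -1.0]]
wrist_force: [0.0, 0.2, 0.5]
gripper_width: 0.008
time_s: 3.02
tcp_pos: [0.6125, -0.028, 0.2016]
ee_rot: [[-0.982, 0.188, -0.0], [0.188, 0.982, -0.0], [0.0, -0.0, -1.0]]
wrist_force: [-2.8, 0.7, 5.2]
gripper_width: 0.007
time_s: 3.65
tcp_pos: [0.6125, -0.028, 0.1983]
ee_rot: [[-0.982, 0.188, 0.0], [0.188, 0.982, -0.0], [-0.0, -0.0, -1.0]]
wrist_force: [-3.3, 1.1, 8.0]
gripper_width: 0.006
```

```bash
python3 -m inch '[{"hand":1,"slide":[0,0,-0.2],"yaw":0},{"hand":1,"slide":[0,0,-0.4],"yaw":0},{"hand":1,"slide":[0,0,-0.4],"yaw":0},{"hand":1,"slide":[0,0,-0.4],"yaw":0},{"hand":1,"slide":[0,0,-0.4],"yaw":0}]'
python3 -m inch '[{"hand":1,"slide":[0,0,2],"yaw":0},{"hand":1,"slide":[0,0,4],"yaw":0},{"hand":1,"slide":[-3.4,3.5,4],"yaw":0},{"hand":1,"slide":[-6.8,7,4],"yaw":0},{"hand":1,"slide":[-10.2,10.5,4],"yaw":0},{"hand":1,"slide":[-10.2,10.5,2],"yaw":0},{"hand":1,"slide":[-10.2,10.5,1.4],"yaw":0},{"hand":1,"slide":[-10.2,10.5,1.4],"yaw":0},{"hand":1,"slide":[-10.2,10.5,1.4],"yaw":0}]'
python3 -m inch '[{"hand":1,"slide":[0,0,-0.4],"yaw":0},{"hand":1,"slide":[0,0,-0.7],"yaw":0},{"hand":1,"slide":[0,0,-1.0],"yaw":0},{"hand":1,"slide":[0,0,-1.0],"yaw":0},{"hand":1,"slide":[0,0,-1.0],"yaw":0},{"hand":1,"slide":[0,0,-1.0],"yaw":0}]'
python3 -m inch '[{"hand":1,"slide":[0,0,-0.2],"yaw":0},{"hand":1,"slide":[0,0,-0.4],"yaw":0},{"hand":1,"slide":[0,0,-0.4],"yaw":0},{"hand":1,"slide":[0,0,-0.4],"yaw":0},{"hand":1,"slide":[0,0,-0.4],"yaw":0}]'
```

```text
time_s: 4.28
tcp_pos: [0.6125, -0.028, 0.1953]
ee_rot: [[-0.982, 0.187, 0.001], [0.187, 0.982, -0.0], [-0.001, -0.0, -1.0]]
wrist_force: [-4.8, 1.5, 12.1]
gripper_width: 0.01
time_s: 5.4
tcp_pos: [0.5113, 0.0767, 0.2075]
ee_rot: [[-0.982, 0.189, 0.001], [0.189, 0.982, 0.0], [-0.001, 0.0, -1.0]]
wrist_force: [0.0, -0.3, -0.1]
gripper_width: 0.007
time_s: 6.15
tcp_pos: [0.5113, 0.0769, 0.199]
ee_rot: [[-0.982, 0.187, 0.002], [0.187, 0.982, -0.0], [-0.002, 0.0, -1.0]]
wrist_force: [-2.4, -1.1, 8.4]
gripper_width: 0.006
time_s: 6.78
tcp_pos: [0.5113, 0.0769, 0.1958]
ee_rot: [[-0.982, 0.187, 0.003], [0.187, 0.982, -0.0], [-0.003, 0.0, -1.0]]
wrist_force: [-4.6, -0.5, 13.4]
gripper_width: 0.006
```

Rear-right and front read about 12–13 N at 8–9 mm, so both look sound. Next is the rear-left pad.

```bash
python3 -m inch '[{"hand":1,"slide":[0,0,2],"yaw":0},{"hand":1,"slide":[0,0,4],"yaw":0},{"hand":1,"slide":[4.5,2,4],"yaw":0},{"hand":1,"slide":[9,4,4],"yaw":0},{"hand":1,"slide":[13.5,6,4],"yaw":0},{"hand":1,"slide":[13.5,6,2],"yaw":0},{"hand":1,"slide":[13.5,6,1.4],"yaw":0},{"hand":1,"slide":[13.5,6,1.4],"yaw":0},{"hand":1,"slide":[13.5,6,1.4],"yaw":0}]'
python3 -m inch '[{"hand":1,"slide":[0,0,-0.4],"yaw":0},{"hand":1,"slide":[0,0,-0.7],"yaw":0},{"hand":1,"slide":[0,0,-1.0],"yaw":0},{"hand":1,"slide":[0,0,-1.0],"yaw":0},{"hand":1,"slide":[0,0,-1.0],"yaw":0},{"hand":1,"slide":[0,0,-1.0],"yaw":0}]'
python3 -m inch '[{"hand":1,"slide":[0,0,-0.2],"yaw":0},{"hand":1,"slide":[0,0,-0.4],"yaw":0},{"hand":1,"slide":[0,0,-0.4],"yaw":0},{"hand":1,"slide":[0,0,-0.4],"yaw":0},{"hand":1,"slide":[0,0,-0.4],"yaw":0}]'
```

```text
time_s: 7.9
tcp_pos: [0.6456, 0.1369, 0.2084]
ee_rot: [[-0.982, 0.188, 0.002], [0.188, 0.982, 0.0], [-0.001, 0.001, -1.0]]
wrist_force: [0.5, 0.6, -0.6]
gripper_width: 0.004
time_s: 8.65
tcp_pos: [0.6459, 0.1371, 0.1977]
ee_rot: [[-0.982, 0.188, 0.001], [0.188, 0.982, 0.0], [-0.001, 0.0, -1.0]]
wrist_force: [0.1, -0.3, 5.3]
gripper_width: 0.005
time_s: 9.28
tcp_pos: [0.6459, 0.1371, 0.194]
ee_rot: [[-0.982, 0.188, 0.001], [0.188, 0.982, 0.0], [-0.001, 0.0, -1.0]]
wrist_force: [-0.2, 1.0, 6.8]
gripper_width: 0.002
```

Rear-left gives only 6.8 N at about 10 mm, so it is the soft one. I'll lift off, move over its tag end and push down.

```bash
python3 -m inch '[{"hand":1,"slide":[0,0,2],"yaw":0},{"hand":1,"slide":[0,0,4],"yaw":0},{"hand":1,"slide":[-3.3,0.7,4],"yaw":0},{"hand":1,"slide":[-6.5,1.4,4],"yaw":0},{"hand":1,"slide":[-6.5,1.4,2],"yaw":0},{"hand":1,"slide":[-6.5,1.4,0.5],"yaw":0},{"hand":1,"slide":[-6.5,1.4,0.5],"yaw":0},{"hand":1,"slide":[-6.5,1.4,0.5],"yaw":0}]'
python3 -m inch '[{"hand":1,"slide":[0,0,-0.5],"yaw":0},{"hand":1,"slide":[0,0,-1.0],"yaw":0},{"hand":1,"slide":[0,0,-1.5],"yaw":0},{"hand":1,"slide":[0,0,-1.5],"yaw":0}]'
python3 -m inch '[{"hand":1,"slide":[0,0,-0.4],"yaw":0},{"hand":1,"slide":[0,0,-0.8],"yaw":0},{"hand":1,"slide":[0,0,-1.1],"yaw":0},{"hand":1,"slide":[0,0,-1.1],"yaw":0},{"hand":1,"slide":[0,0,-1.1],"yaw":0},{"hand":1,"slide":[0,0,-1.1],"yaw":0}]'
```

```text
time_s: 10.28
tcp_pos: [0.5811, 0.151, 0.1981]
ee_rot: [[-0.982, 0.188, 0.0], [0.188, 0.982, -0.0], [-0.0, -0.0, -1.0]]
wrist_force: [-0.2, 0.3, 0.7]
gripper_width: 0.002
time_s: 10.78
tcp_pos: [0.5805, 0.151, 0.1828]
ee_rot: [[-0.982, 0.188, -0.001], [0.188, 0.982, -0.0], [0.0, -0.0, -1.0]]
wrist_force: [1.1, -0.9, 0.6]
gripper_width: 0.005
time_s: 11.52
tcp_pos: [0.5807, 0.151, 0.1723]
ee_rot: [[-0.982, 0.188, 0.0], [0.188, 0.982, 0.0], [-0.0, 0.0, -1.0]]
wrist_force: [0.5, 0.1, 0.2]
gripper_width: 0.008
```

```bash
python3 -m inch '[{"hand":1,"slide":[0,0,-0.2],"yaw":0},{"hand":1,"slide":[0,0,-0.4],"yaw":0},{"hand":1,"slide":[0,0,-0.4],"yaw":0},{"hand":1,"slide":[0,0,-0.4],"yaw":0}]'
python3 - <<'E'
from h import *
a=capture('side');b=capture('wrist');c=capture('top')
cv2.imwrite('pics/m.png',np.hstack([cv2.resize(a[135:300,225:395],None,fx=2.3,fy=2.3,interpolation=2),cv2.resize(b,None,fx=.62,fy=.62)[:0] if 0 else cv2.copyMakeBorder(cv2.resize(b[:,100:540],(400,364)),0,15,0,0,0)]))
E
```

```text
time_s: 12.02
tcp_pos: [0.5806, 0.1511, 0.1684]
ee_rot: [[-0.982, 0.188, 0.0], [0.188, 0.982, 0.0], [-0.0, 0.0, -1.0]]
wrist_force: [-1.1, -0.1, 1.4]
gripper_width: 0.004
```

View pics/m.png

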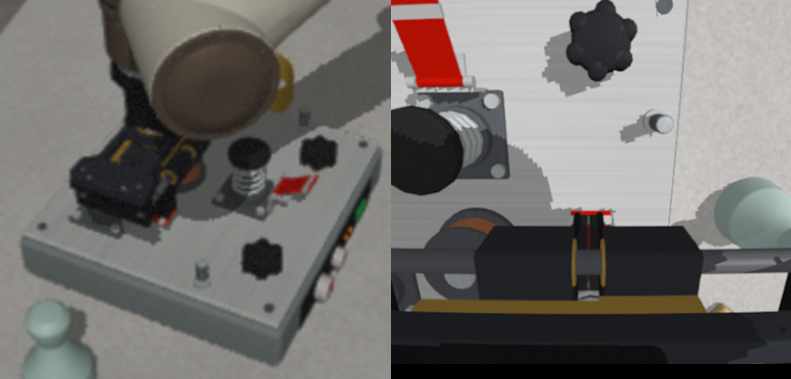

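The fingers sit on the rear-left tag, whose end shows just ahead of the fingertips in the wrist view. Nothing else is near contact. I'll push on until the stop resists.

```bash
python3 -m inch '[{"hand":1,"slide":[0,0,-0.15],"yaw":0},{"hand":1,"slide":[0,0,-0.3],"yaw":0},{"hand":1,"slide":[0,0,-0.3],"yaw":0},{"hand":1,"slide":[0,0,-0.3],"yaw":0}]'
```

```text
time_s: 12.68
tcp_pos: [0.5806, 0.1511, 0.168]
ee_rot: [[-0.982, 0.187, 0.001], [0.187, 0.982, -0.0], [-0.001, 0.0, -1.0]]
wrist_force: [-5.8, 0.6, 15.2]
gripper_width: 0.005
```

The stop is reached: 15 N with no further motion. I'll lift, back off and check.

```bash
python3 -m inch '[{"hand":1,"slide":[0,0,3],"yaw":0},{"hand":1,"slide":[0,0,8],"yaw":0},{"hand":1,"slide":[-3,-5,11],"yaw":0},{"hand":1,"slide":[-6,-10,12],"yaw":0},{"hand":1,"slide":[-9,-15,12],"yaw":0},{"hand":1,"slide":[-12,-20,12],"yaw":0},{"hand":1,"slide":[-14,-25,12],"yaw":0},{"hand":1,"slide":[-16,-30,12],"yaw":0},{"hand":1,"slide":[-16,-30,12],"yaw":0},{"hand":1,"slide":[-16,-30,12],"yaw":0}]'
python3 - <<'E'
from h import *
a=capture('side');c=capture('top');t0=cv2.imread('pics/top.png');s0=cv2.imread('pics/side.png')
for n,i,j in(('top',t0,c),('side',s0,a)):
  print(n,[x for x in blobs(red(i),15) if 230<x[0][0]<390 and 140<x[0][1]<280],'\n  ',[x for x in blobs(red(j),15) if 230<x[0][0]<390 and 140<x[0][1]<280])
print([x for x in blobs(c.max(2)<45,60,600) if 225<x[0][0]<380 and 140<x[0][1]<290])
cv2.imwrite('pics/e.png',np.hstack([cv2.resize(c[125:300,170:450],(400,250)),cv2.resize(a[135:320,225:395],None,fx=2.3,fy=2.3,interpolation=2)[:250] if 0 else cv2.resize(a[150:320,220:395],(400,389),interpolation=2)[:250]]))
E
```

```text
time_s: 13.92
tcp_pos: [0.4206, -0.1491, 0.2851]
ee_rot: [[-0.982, 0.189, 0.0], [0.189, 0.982, 0.0], [-0.0, 0.0, -1.0]]
wrist_force: [1.3, 0.1, -0.3]
gripper_width: 0.006
top [(array([261.7, 192.4]), 146), (array([344.4, 206.7]), 146), (array([292.3, 258.7]), 165)] 
   [(array([261.8, 194.2]), 188), (array([344.4, 206.8]), 146), (array([292.4, 258.8]), 164)]
side [(array([319.8, 181.2]), 52), (array([351. , 215.3]), 80), (array([287.1, 222.8]), 71)] 
   [(array([320. , 181.1]), 52), (array([350.9, 215.3]), 79), (array([288.6, 225.3]), 120)]
[(array([265.9, 168.5]), 355), (array([349.1, 182.8]), 329), (array([296.8, 235.2]), 385), (array([248.4, 254.9]), 199), (array([330.4, 263.5]), 154)]
```

View pics/e.png

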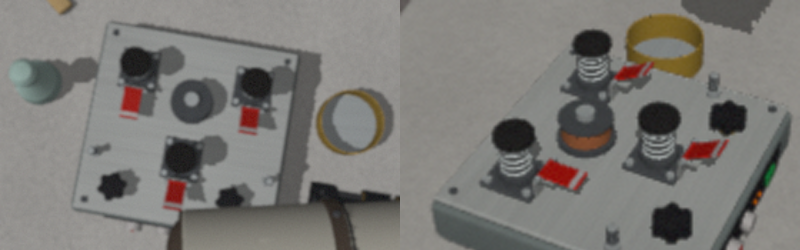

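The rear-left tag now lies flat: its red area grew from 146 to 188 px in the top view and from 71 to 120 px in the side view. The other two tags have not moved, and the pads, nuts, muller and sieve look as before. The arm is clear.

```bash
python3 -c "
from station import *
print(finish_job())"
```

```text
the job is handed in; nothing more can be done
None
```

I found the soft spring, marked it, and handed the job in; no verdict came back. The soft mount is the rear-left one.

- **Press test:** The rear-left pad gave only 6.8 N at about 10 mm. The rear-right pad read 12.1 N and the front pad 13.4 N at 8–9 mm, so both are sound.
- **Tag:** I pushed the rear-left tag down until the stop resisted (15 N with no further motion), then took the hand well clear.
- **Last checks:** Pictures taken after the hand was clear show the rear-left tag flat. The other two tags are within 0.2 px of where they started, and all pads have sprung back. The muller and sieve look untouched by eye, though I did not measure them.
- **One reading that differed:** The right-hand nut measured 1.6 px off in the last top view. The arm was partly covering it in that picture, and the side view shows it standing in place. The left-hand nut moved 0.1 px.

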